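# Bring the tagged magnetron under the test probe

## Task

Turn the parts carousel slowly by pressing a fingertip lightly on its black rubber rim, until the magnetron with the red stripes stands at the front with its stub right under the test probe and the carousel is still. Then press the probe's green plunger all the way down for a moment and let it spring back up. Never press on the carousel with more than 18 N, do not touch the white tray or the parts on it, do not lower the probe before the stub is under it, and leave everything else on the bench where it is.

Things in the scene. Friction and masses are not known exactly. Their poses are not given: they have to be found in the camera images.
- platter (a joint): Turn of the carousel about its upright axis, rad, anticlockwise seen from above; 0 or any whole turn = red-striped magnetron exactly under the probe. Starts from 0.9 to 5.4; turns either way, no stops, detents or spring, no coasting. Bearing friction 0.55 N m, about 3.5 N along the rim. The rim has no ledge to hook: the fingertip carries it round by friction, pressed on with about 8 to 13 N.
- disc: Flat rubber turning disc, 350 mm diameter, 10 mm thick; origin: centre of its top, 62 mm above the bench. Bare from 127 mm radius (tray) to 175 mm: the rim, pressed from above (155 mm is a good line). Bent, on a leaning axis: the rim's top is up to 10 mm off that height and changes as it turns, so feel for it. The bearing is sprung, giving 1 mm per 10 N. Over 18 N from the robot damages it.
- tray: White round tray, 254 mm diameter, 2.5 mm thick, on the disc and turning with it; clipped on it the red-striped magnetron (towards its -x), a plain one opposite, two capacitors lying between. Origin: centre of its underside, 68 mm above the bench. The magnetrons (78 x 82 mm, centred 70 mm out) rise 52 mm above that, stubs 81, capacitors 49; none passes the tray's edge. Do not touch.
- stub_top (a point): Top centre of the round steel stub (12 mm diameter, in a copper collar) of the magnetron with two red stripes on top; 70 mm from the carousel's axis, about 149 mm above the bench.
- hub (a point): Point on the carousel's fixed axis at the disc's top face, 62 mm above the bench. Axes of the fixed stand: z up, -x from the axis to the front, where the probe stands. That way, 205 mm out, is an aluminium post (24 x 30 mm, 202 mm high); a beam 22 mm wide, 188 to 202 mm above the bench, runs from it in to the probe.
- probe_tip (a point): Lower end of the brass test probe (9 mm diameter), which hangs from the beam 72 mm from the carousel's axis at the front, about 15 mm above the stub's height when up. It moves down with the plunger.
- plunger_top (a point): Centre of the top face of the green plunger knob (30 mm diameter, 10 mm thick) over the probe, 228.5 mm above the bench when up; it is pressed straight down.
- plunger (a joint): How far the plunger and probe are pressed down, m: 0 up, 0.013 fully down at the stop. A spring takes it from 2.2 N to 6.4 N at the stop and lifts it again.
- mug_far: White mug, 82 mm diameter, 92 mm high, handle at its +y; origin at the centre of its underside. Leave alone.
- mug_near: A second white mug, 82 mm diameter, 92 mm high; origin at the centre of its underside. Leave alone.
- meter: Orange multimeter lying on its back, 190 x 92 x 40 mm; origin at the centre of its underside. Leave alone.
- transformer: Dark steel transformer, 112 x 95 x 70 mm; origin at the centre of its underside. Leave alone.
- can_a: Capacitor can standing on the bench, 48 mm diameter, 96 mm high; origin at the centre of its underside. Leave alone.
- can_b: Another such capacitor can. Leave alone.
- bracket: White plastic bracket with three black switches, 150 x 55 x 26 mm; origin at the centre of its underside. Leave alone.

How it is judged:
On the way, in this order (a step that is already met when the one before it is completed fails the run):
1. the red-striped magnetron's stub is under the raised probe (within 6 mm) and the carousel is still (horizontal distance between stub_top and probe_tip below 0.006 m and value of joint plunger below 0.003 m and angular speed of disc below 0.05 rad/s), for 0.3 s.
2. the plunger is pressed down (over 10 of 13 mm) on the stub (horizontal distance between stub_top and probe_tip below 0.006 m and value of joint plunger above 0.01 m), for 0.2 s.
At the end, for the whole second after the job is handed in: The stub of the red-striped magnetron is within 6 mm (horizontally) of the probe's axis, the carousel is still, and the plunger is back up (under 3 mm) (horizontal distance between stub_top and probe_tip below 0.006 m and value of joint plunger below 0.003 m and angular speed of disc below 0.03 rad/s); the robot touches nothing.
It fails at once if the robot presses on the carousel's disc with more than 18 N (contact force between any of the fingers, the arm and disc above 18 N).
It fails at once if the robot touches the tray or the parts on it (over 1 N) (contact force between any of the fingers, the arm and tray above 1 N).
It fails at once if the carousel is spun fast (over 1.5 rad/s) (angular speed of disc above 1.5 rad/s).
It fails at once if the probe is lowered (over 5 mm) while the stub is not under it (over 9 mm off) (value of joint plunger above 0.005 m and horizontal distance between stub_top and probe_tip above 0.009 m).
It fails at once if something else on the bench is moved by more than 20 mm (distance of any of mug_far, mug_near, meter, transformer, can_a, can_b, bracket from where it was at the start of the episode above 0.02 m).
It also fails if it takes over 72 s, if anything falls off the work surface, if the arm or the gripper's body presses on something with over 40 N, if the wrist force passes 120 N, or if a joint passes its speed limit or range.

## Robot

A 6-joint arm with a two-finger parallel gripper is mounted at the origin on the work surface. World frame = base frame: x ahead of the robot, y to its left, z up, the work surface at z = 0. Lengths are in m, angles in rad, forces in N, time in s.
With the tool pointing down it reaches from about 0.25 to 0.725 m from the base axis. Payload 4 kg.
Tool frame: the origin (TCP) lies midway between the tips of the shut fingers; the grasp point (between the pads) lies 19 mm behind it (r.grip_point_offset is the distance from the TCP to the grasp point, in m); y points along the fingers, x is the direction in which the jaws open and shut, and the axes are right-handed (so a half turn about y gives the same grasp; the last joint's range is limited). The gripper opens to 85 mm and grips with 20 to 120 N. Pads are 22 mm wide; open, the fingers measure 114 mm over their backs; the gripper's body (76 mm by 85 mm) begins 54 mm behind the grasp point. The pads swing forward as they close: fully open they stand 13 mm farther back than shut.
Start: joints at [-1.301, 0.241, 0.005, 1.335, 0, 1.571], TCP at [0.133, -0.482, 0.231] pointing down, gripper open.
Joint ranges: [-2.72, 2.72], [-1.05, 1.87], [-1.09, 1.28], [-1.99, 2.15], [-1.42, 1.44], [-3.14, 3.14]. Speed limits (rad/s): [2.79, 2.79, 3.14, 3.14, 3.14, 3.14].

## Interface

Orientations are given as a unit quaternion [w, x, y, z].
In Python, from plant import r gives the robot as it stands.
- The arm moves only by the tool arm_command, never from a script. Its argument "plan" is a list of rows, each a list of 3 entries, a list of its own where there are three numbers: the turn, a rotation vector about the world's x, y, z in degrees, then the shift along the world's x, y, z in mm, then the opening in per cent of the stroke, from 0 (shut) to 100 (fully open). In form: [[[ax, ay, az], [dx, dy, dz], gripper], ...]. A call has 1 to 10 rows; each row shifts and turns the commanded pose from where the row before left it; what a row does not reach is not made up. A row lasts 1/10 s, in which the tool goes at most 50 mm and 8.59 degrees, less where a joint would pass 70% of its speed; a pose out of reach is approached as far as the arm can. A call is refused whole if a number of a shift passes 50 or a number of a turn 8.59, either way. A call with a gripper value outside its range is refused whole. The fingers move at their own pace and stop on an object; the grip force is fixed at half the most. Time passes only in rows, so rows that do not move let the fingers close. It gives the time, the measured TCP pose, the force and the opening at its end, in the units of the state.
- r.observe(): the state, without advancing time (a new reading comes with each control period).
- r.camera(name): name is "scene" or "top" or "wrist"; returns a dict with "pixels" (384x512x3 uint8, blue, green, red), "depth" (384x512 float32, m along the optical axis (not along the pixel's ray), 0 where there is no reading), "camera_matrix" (3x3 intrinsics, pixels), "camera_from_world" (4x4, takes a point from world to camera coordinates); the wrist camera has in their place "hand_eye" (4x4, takes a point from camera to tool coordinates, whose origin is the TCP and whose axes are the tool frame's). Camera axes: x right, y down, z forward; pixel columns grow to the right and rows downward; lengths in m; the calibration is good to about 2 mm. A picture is of the moment at which its call begins: read the wrist's pose just before it.
- r.close_job(): hands the job in, once; it reports no verdict.
The state is a dict: "t": time; "q": joint angles; "qd": joint speeds; "joint_torque": joint torques, N m; "tool_pos": TCP position; "tool_rot": TCP orientation; "ft_force": force on the tool from outside, world axes, zero at the start; "moment": the same for the moment, N m; "finger_gap": opening from 0.0 (shut) to 1.0 (fully open).
Only numpy, scipy, OpenCV 4.12 (cv2) and the standard library are available. Lean on these libraries where they do the work, as an engineer would, in place of code of your own. Each camera call takes 0.05 s, during which the arm holds its last target.

## Working session

There is one attempt and no reset: what is moved stays moved. The work goes in short steps, Python scripts to look and compute and a tool call to move; the robot and the scene stay as the last step left them, time stands still between calls to the robot, and variables do not carry over. Pictures are saved under pics/ and viewed, and the job is handed in when it is done.

Besides the shell and the picture viewer there is one more tool, called after ">>>" as name(argument=value, ...) on one line, values as JSON. arm_command: Moves the arm, as the interface text tells. Its arguments: {"type":"object","properties":{"plan":{"type":"array","items":{"type":"array"}}},"required":["plan"]}

```bash
ls; mkdir -p pics
cat > h.py <<'E'
from plant import r
import numpy as np, cv2
def shot(n,f):
    s=r.observe(); c=r.camera(n); cv2.imwrite('pics/'+f,c['pixels']); return s,c
def ray(c,u,v):
    K=c['camera_matrix'];T=np.linalg.inv(c['camera_from_world'])
    d=T[:3,:3]@np.linalg.inv(K)@np.array([u,v,1.]); return T[:3,3],d
def onz(c,u,v,z):
    o,d=ray(c,u,v); return o+d*(z-o[2])/d[2]
def dep(c,u,v):
    o,d=ray(c,u,v); return o+d*c['depth'][int(v),int(u)]
E
python3 - <<'E'
from h import *
s,c=shot('scene','s0.png');print({k:np.round(v,3) for k,v in s.items()})
s,c2=shot('top','t0.png')
for q in(c,c2): print(q['camera_matrix'],np.round(np.linalg.inv(q['camera_from_world']),3))
import pickle;pickle.dump((c,c2),open('c0.pkl','wb'))
E
```

```text
pics
{'t': np.float64(0.0), 'q': array([-1.301,  0.241,  0.004,  1.335,  0.   ,  1.571]), 'qd': array([-0.001,  0.002, -0.001, -0.   ,  0.   ,  0.001]), 'joint_torque': array([-0.0000e+00, -3.7232e+01,  2.5241e+01,  1.7000e-02,  0.0000e+00,
       -0.0000e+00]), 'tool_pos': array([ 0.133, -0.481,  0.23 ]), 'tool_rot': array([ 0.563, -0.562,  0.429, -0.428]), 'ft_force': array([-0.492, -0.186,  0.397]), 'moment': array([ 0.049, -0.031, -0.009]), 'finger_gap': np.float64(1.001)}
[[351.34615396   0.         258.50764278]
 [  0.         351.34615396 195.42936183]
 [  0.           0.           1.        ]] [[-0.8    0.379 -0.465  1.114]
 [ 0.6    0.53  -0.6    0.778]
 [ 0.019 -0.758 -0.652  0.933]
 [ 0.     0.     0.     1.   ]]
[[447.43250542   0.         254.35021268]
 [  0.         447.43250542 190.82907812]
 [  0.           0.           1.        ]] [[-0.025 -0.982  0.186  0.32 ]
 [-1.     0.028  0.013  0.021]
 [-0.018 -0.185 -0.983  1.361]
 [ 0.     0.     0.     1.   ]]
```

View pics/s0.png

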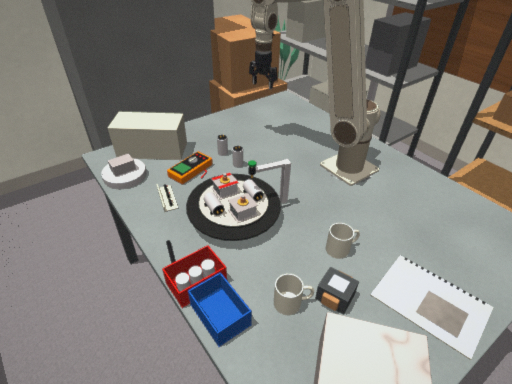

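View pics/t0.png

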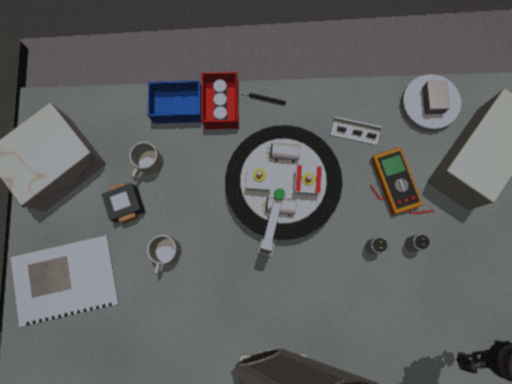

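The top view shows the carousel centred near (283,182), the post near (267,245), the green knob at (279,195) and the red-striped magnetron at about (309,180). Next I'll measure these more precisely.

Run:
```python
from h import *
import pickle
c,c2=pickle.load(open('c0.pkl','rb'))
im=c2['pixels'][115:260,210:360]; cv2.imwrite('pics/t0z.png',cv2.resize(im,None,fx=4,fy=4,interpolation=cv2.INTER_CUBIC))
im=c['pixels'][140:250,170:310]; cv2.imwrite('pics/s0z.png',cv2.resize(im,None,fx=5,fy=5,interpolation=cv2.INTER_CUBIC))
# rim: black
g=c2['pixels'].max(2); m=((g<45)*255).astype(np.uint8); m[:, :200]=0;m[:,360:]=0;m[:110]=0;m[260:]=0
cs,_=cv2.findContours(m,cv2.RETR_EXTERNAL,cv2.CHAIN_APPROX_NONE)
k=max(cs,key=cv2.contourArea); h=cv2.convexHull(k); e=cv2.fitEllipse(h); print('ell',e, onz(c2,*e[0],.06))
pts=np.array([onz(c2,*p[0],.058)[:2] for p in h]); (x,y),rr=cv2.minEnclosingCircle(pts.astype(np.float32)); print(x,y,rr)
A=np.c_[2*pts,np.ones(len(pts))]; s=np.linalg.lstsq(A,(pts**2).sum(1),rcond=None)[0]; print('fit',s[:2],np.sqrt(s[2]+s[:2]@s[:2]))
def mask(cc,f):
    b,gg,rd=[cc['pixels'][...,i].astype(int) for i in range(3)]; return f(b,gg,rd)
for n,cc in(('top',c2),('scene',c)):
    mg=mask(cc,lambda b,g,r:(g>60)&(g>1.6*r)&(g>1.6*b)); 
    n_,l,st,ce=cv2.connectedComponentsWithStats(mg.astype(np.uint8)); print(n,[(tuple(st[i]),ce[i].round(1)) for i in range(1,n_) if st[i][4]>8])
```

```text
ell ((283.0005798339844, 182.41954040527344), (113.49994659423828, 115.92486572265625), 84.59212493896484) [ 0.58952666 -0.04745723  0.06      ]
0.5947638750076294 -0.0464988611638546 0.1738545447587967
fit [ 0.59423255 -0.04733684] 0.17225082966204294
top [((np.int32(275), np.int32(190), np.int32(9), np.int32(9), np.int32(69)), array([278.9, 194. ]))]
scene [((np.int32(248), np.int32(161), np.int32(8), np.int32(6), np.int32(38)), array([251.7, 163.2])), ((np.int32(174), np.int32(163), np.int32(17), np.int32(10), np.int32(97)), array([181.8, 167.6]))]
```

```bash
ls pics
```

```text
s0.png
s0z.png
t0.png
t0z.png
```

View pics/t0z.png

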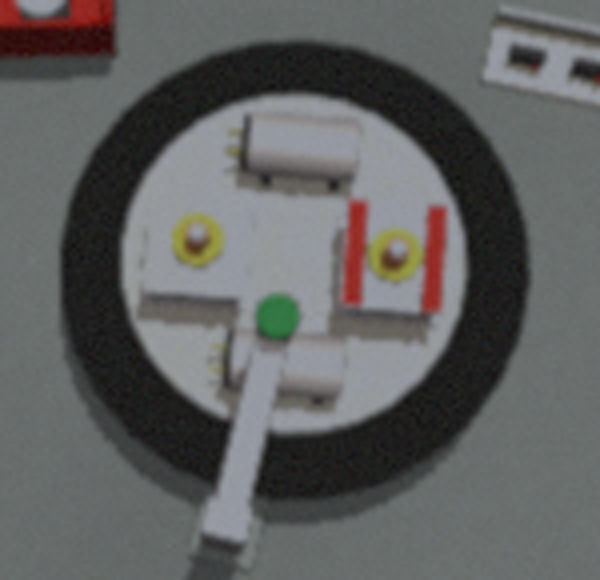

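View pics/s0z.png

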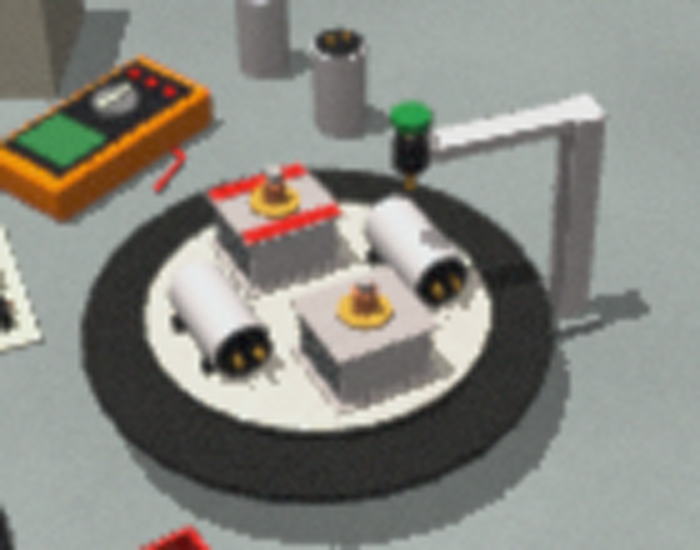

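Run:
```python
from h import *
import pickle
c,c2=pickle.load(open('c0.pkl','rb'))
k=onz(c2,278.9,194,.2275); print('knob top',k, 'scene',onz(c,251.7,162,.2265))
h=np.array([.5942,-.0473]); 
d=k[:2]-h; print('hub-knob dist',np.linalg.norm(d),'dir',np.degrees(np.arctan2(d[1],d[0])))
pp=onz(c2,266,245.5,.202);print('post end',pp); 
for u,v in((308.75,178.75),):
  print('collar',onz(c2,u,v,.13))
s=onz(c2,309.4,177,.149);print('stub',s,'scene',onz(c,170+277/5,140+172/5,.149))
d2=s[:2]-h; print(np.linalg.norm(d2),np.degrees(np.arctan2(d2[1],d2[0])))
# tray edge fit in top
b=c2['pixels'].min(2)
for n,p in(('tr',(300,180)),('rim',(283,237)),('rim',(335,182)),('rim',(283,132)),('rim',(232,182))): print(n,p,dep(c2,*p))
```

```text
knob top [ 0.52478854 -0.02697967  0.2275    ] scene [ 0.52258051 -0.02767033  0.2265    ]
hub-knob dist 0.07232472903017183 dir 163.6825135960976
post end [0.3955426  0.00987486 0.202     ]
collar [ 0.58350334 -0.11639063  0.13      ]
stub [ 0.58434286 -0.11629933  0.149     ] scene [ 0.58260672 -0.10839794  0.149     ]
0.06969986174940043 -98.13017502919061
tr (300, 180) [ 0.58169862 -0.09217133  0.12490831]
rim (283, 237) [ 0.42777702 -0.04139644  0.06220428]
rim (335, 182) [ 0.58448917 -0.19970536  0.06926325]
rim (283, 132) [ 0.74344137 -0.05283653  0.06644074]
rim (232, 182) [0.59621408 0.10428223 0.0549416 ]
```

Run:
```python
from h import *
import pickle
from scipy.spatial.transform import Rotation as R
c,c2=pickle.load(open('c0.pkl','rb'))
s=r.observe(); w=s['tool_rot']; print(R.from_quat([w[1],w[2],w[3],w[0]]).as_matrix().round(3))
# rim height by angle from depth, both cams
h=np.array([.5942,-.0473])
for n,cc in(('top',c2),('scene',c)):
  v,u=np.mgrid[0:384,0:512]; T=np.linalg.inv(cc['camera_from_world']); D=cc['depth']
  P=np.stack([u,v,np.ones_like(u)],-1)@np.linalg.inv(cc['camera_matrix']).T*D[...,None]; P=P@T[:3,:3].T+T[:3,3]
  q=P[...,:2]-h; rad=np.hypot(*np.moveaxis(q,-1,0)); a=np.degrees(np.arctan2(q[...,1],q[...,0]))%360
  ok=(rad>.135)&(rad<.168)&(P[...,2]<.09)&(P[...,2]>.04)&(D>0)&(cc['pixels'].max(2)<80)
  print(n,[(i,round(float(np.median(P[ok&(a>=i-15)&(a<i+15)][:,2]))*1000) if (ok&(a>=i-15)&(a<i+15)).sum()>5 else None) for i in range(15,360,30)])
for A in (302,204):
  print(h+.155*np.array([np.cos(np.radians(A)),np.sin(np.radians(A))]))
```

```text
[[ 0.267 -0.001  0.964]
 [-0.964  0.002  0.267]
 [-0.002 -1.     0.   ]]
top [(15, 60), (45, 58), (75, 57), (105, 57), (135, 60), (165, 62), (195, 65), (225, 67), (255, 69), (285, 68), (315, 66), (345, 63)]
scene [(15, 59), (45, 57), (75, 56), (105, 57), (135, 59), (165, 61), (195, 64), (225, 67), (255, None), (285, 67), (315, 64), (345, 62)]
[ 0.67633749 -0.17874745]
[ 0.45260045 -0.11034418]
```

>>> arm_command(plan=[[[0,0,0],[36,20,0],0],[[0,0,0],[36,20,0],0],[[0,0,0],[36,20,0],0],[[0,0,0],[36,20,0],0],[[0,0,0],[36,20,0],0],[[0,0,0],[36,20,0],0],[[0,0,0],[36,20,0],0],[[0,0,0],[36,20,0],0],[[0,0,0],[36,20,0],0],[[0,0,0],[36,20,0],0]])

```text
t: 1.1
tool_pos: [0.4944, -0.2807, 0.2308]
tool_rot: [-0.563, 0.563, -0.429, 0.428]
ft_force: [-0.8, -0.1, -0.3]
finger_gap: -0.003
```

>>> arm_command(plan=[[[0,0,0],[36,20,0],0],[[0,0,0],[36,20,0],0],[[0,0,0],[36,20,0],0],[[0,0,0],[36,20,0],0],[[0,0,0],[38,22,0],0],[[0,0,0],[0,0,-30],0],[[0,0,0],[0,0,-40],0],[[0,0,0],[0,0,-40],0],[[0,0,0],[0,0,-20],0],[[0,0,0],[0,0,0],0]])

```text
t: 2.1
tool_pos: [0.6718, -0.1789, 0.0954]
tool_rot: [-0.561, 0.564, -0.432, 0.425]
ft_force: [-1.2, -0.6, -0.6]
finger_gap: -0.0
```

Run:
```python
from h import *
for i in range(4):
  s,c=shot('scene','s1.png'); print(s['t'],s['tool_pos'].round(4) if hasattr(s['tool_pos'],'round') else s['tool_pos'],s['ft_force'])
shot('wrist','w1.png');shot('top','t1.png')
cv2.imwrite('pics/s1z.png',cv2.resize(c['pixels'][120:270,160:320],None,fx=4,fy=4,interpolation=cv2.INTER_CUBIC))
```

```text
2.1 [ 0.6718 -0.1789  0.0954] [-1.24041681 -0.60876009 -0.56443383]
2.15 [ 0.6735 -0.1794  0.0986] [0.59873174 0.11083829 0.66691069]
2.2 [ 0.6751 -0.1799  0.1011] [-0.4019528   0.01124628  0.97537015]
2.25 [ 0.6761 -0.1802  0.1027] [ 0.57107631 -0.23237774  0.3816393 ]
```

View pics/s1z.png

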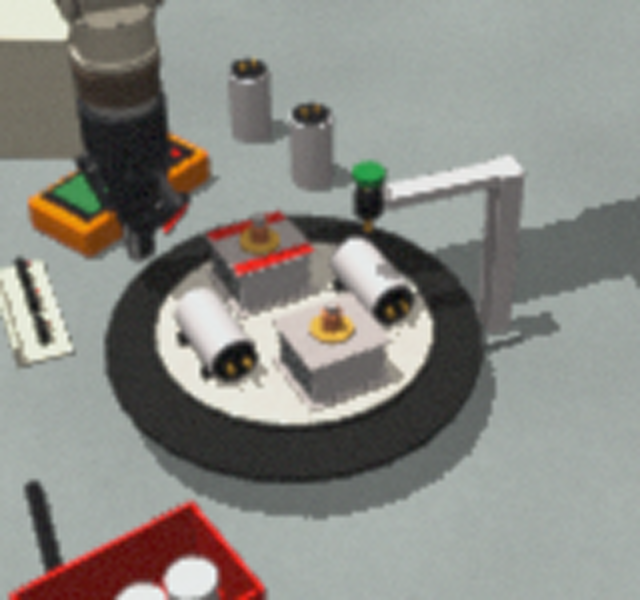

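View pics/w1.png

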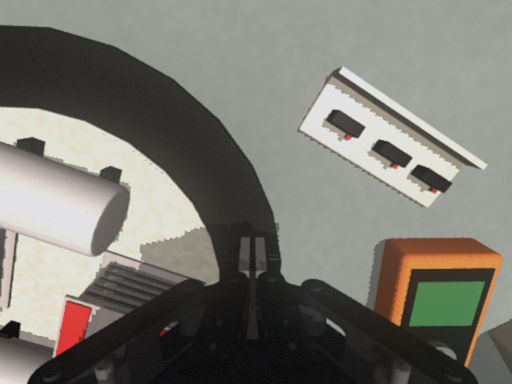

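>>> arm_command(plan=[[[0,0,0],[0,0,-8],0],[[0,0,0],[0,0,-8],0],[[0,0,0],[0,0,-6],0],[[0,0,0],[0,0,-4],0],[[0,0,0],[0,0,0],0],[[0,0,0],[0,0,0],0],[[0,0,0],[0,0,0],0]])

```text
t: 3.1
tool_pos: [0.6755, -0.18, 0.0756]
tool_rot: [0.563, -0.563, 0.428, -0.428]
ft_force: [-0.5, 0.3, -0.3]
finger_gap: -0.008
```

>>> arm_command(plan=[[[0,0,0],[0,0,-2],0],[[0,0,0],[0,0,-2],0],[[0,0,0],[0,0,-1],0],[[0,0,0],[0,0,0],0],[[0,0,0],[0,0,0],0]])

```text
t: 3.6
tool_pos: [0.6752, -0.1799, 0.0703]
tool_rot: [-0.563, 0.563, -0.428, 0.428]
ft_force: [0.0, -0.8, 0.0]
finger_gap: 0.001
```

>>> arm_command(plan=[[[0,0,0],[0,0,-1],0],[[0,0,0],[0,0,-1],0],[[0,0,0],[0,0,0],0],[[0,0,0],[0,0,0],0]])

```text
t: 4.0
tool_pos: [0.6752, -0.1799, 0.0682]
tool_rot: [-0.563, 0.563, -0.428, 0.428]
ft_force: [0.1, 0.2, 0.2]
finger_gap: 0.004
```

>>> arm_command(plan=[[[0,0,0],[0,0,-1],0],[[0,0,0],[0,0,0],0],[[0,0,0],[0,0,0],0]])

```text
t: 4.3
tool_pos: [0.6752, -0.1799, 0.0673]
tool_rot: [0.563, -0.563, 0.428, -0.428]
ft_force: [-0.0, 0.2, -0.4]
finger_gap: -0.002
```

>>> arm_command(plan=[[[0,0,0],[0,0,-1],0],[[0,0,0],[0,0,0],0],[[0,0,0],[0,0,0],0]])

```text
t: 4.6
tool_pos: [0.6753, -0.1799, 0.0663]
tool_rot: [0.563, -0.563, 0.428, -0.428]
ft_force: [0.4, -0.5, 0.1]
finger_gap: 0.002
```

>>> arm_command(plan=[[[0,0,0],[0,0,-1],0],[[0,0,0],[0,0,0],0],[[0,0,0],[0,0,0],0]])

```text
t: 4.9
tool_pos: [0.6754, -0.18, 0.0655]
tool_rot: [0.563, -0.563, 0.428, -0.428]
ft_force: [0.5, 0.4, 1.8]
finger_gap: 0.001
```

>>> arm_command(plan=[[[0,0,0],[0,0,-0.5],0],[[0,0,0],[0,0,0],0],[[0,0,0],[0,0,0],0]])

```text
t: 5.2
tool_pos: [0.6754, -0.18, 0.065]
tool_rot: [0.563, -0.563, 0.428, -0.428]
ft_force: [-0.4, -0.3, 1.1]
finger_gap: 0.002
```

>>> arm_command(plan=[[[0,0,0],[0,0,-0.5],0],[[0,0,0],[0,0,0],0],[[0,0,0],[0,0,0],0]])

```text
t: 5.5
tool_pos: [0.6755, -0.18, 0.0645]
tool_rot: [0.563, -0.563, 0.428, -0.428]
ft_force: [-0.3, -0.8, 2.6]
finger_gap: 0.001
```

>>> arm_command(plan=[[[0,0,0],[0,0,-1],0],[[0,0,0],[0,0,0],0],[[0,0,0],[0,0,0],0]])

```text
t: 5.8
tool_pos: [0.6755, -0.1801, 0.0636]
tool_rot: [0.563, -0.563, 0.428, -0.428]
ft_force: [-0.2, -1.1, 4.3]
finger_gap: -0.002
```

Run:
```python
from h import *
for i in range(3):
  s,c=shot('scene','s2.png'); print(s['t'],np.round(s['tool_pos'],4),np.round(s['ft_force'],1))
cv2.imwrite('pics/s2z.png',cv2.resize(c['pixels'][120:270,160:320],None,fx=4,fy=4,interpolation=cv2.INTER_CUBIC))
```

```text
5.8 [ 0.6755 -0.1801  0.0636] [-0.2 -1.1  4.3]
5.85 [ 0.6755 -0.1801  0.0636] [ 0.3 -0.2  3.3]
5.9 [ 0.6755 -0.1801  0.0636] [ 0.5 -0.9  2.2]
```

View pics/s2z.png

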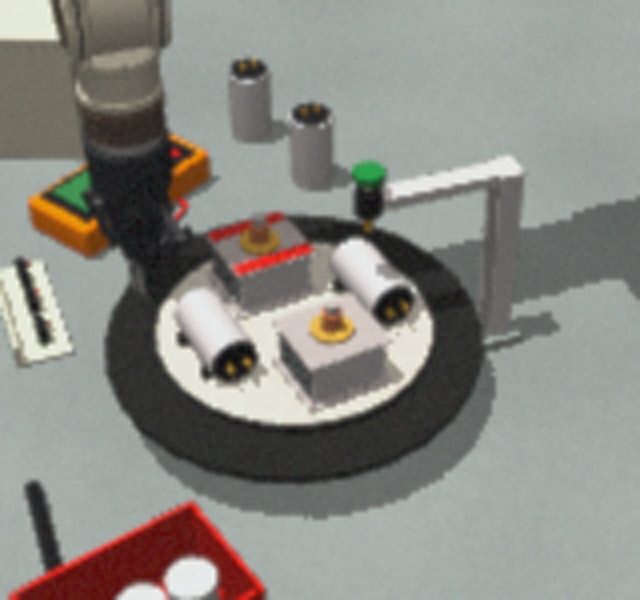

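>>> arm_command(plan=[[[0,0,0],[0,0,-1],0],[[0,0,0],[0,0,-0.5],0],[[0,0,0],[0,0,0],0],[[0,0,0],[0,0,0],0]])

```text
t: 6.35
tool_pos: [0.6756, -0.1802, 0.0623]
tool_rot: [0.563, -0.563, 0.428, -0.429]
ft_force: [0.2, -1.0, 4.8]
finger_gap: 0.003
```

```bash
cat > f.py <<'E'
from h import *
F=[];P=[]
for i in range(2):
  s=r.observe(); r.camera('wrist'); F.append(s['ft_force']);P=s['tool_pos']
s=r.observe();F.append(s['ft_force']);P=np.array(s['tool_pos'])
d=P[:2]-np.array([.5942,-.0473]); print(round(s['t'],2),P.round(4),'F',np.mean(F,0).round(1),'rad',np.linalg.norm(d).round(4),'ang',round(np.degrees(np.arctan2(d[1],d[0]))%360,1))
E
python3 f.py
```

```text
6.45 [ 0.6756 -0.1801  0.0623] F [ 0.3 -1.3  5.1] rad 0.1558 ang 301.5
```

>>> arm_command(plan=[[[0,0,0],[0,0,-1],0],[[0,0,0],[0,0,-1],0],[[0,0,0],[0,0,0],0],[[0,0,0],[0,0,0],0]])

```text
t: 6.85
tool_pos: [0.6758, -0.1802, 0.0608]
tool_rot: [0.563, -0.563, 0.428, -0.429]
ft_force: [0.0, -0.7, 6.8]
finger_gap: 0.0
```

```bash
python3 f.py
```

```text
6.95 [ 0.6758 -0.1802  0.0608] F [-0.2 -0.6  6.6] rad 0.1559 ang 301.5
```

>>> arm_command(plan=[[[0,0,0],[0,0,-1],0],[[0,0,0],[0,0,-1],0],[[0,0,0],[0,0,-1],0],[[0,0,0],[0,0,0],0],[[0,0,0],[0,0,0],0]])

```text
t: 7.45
tool_pos: [0.6761, -0.1802, 0.0587]
tool_rot: [0.563, -0.562, 0.427, -0.429]
ft_force: [0.0, -1.8, 9.6]
finger_gap: -0.004
```

```bash
python3 f.py
```

```text
7.55 [ 0.6761 -0.1802  0.0587] F [-0.3 -0.9  8.8] rad 0.1561 ang 301.6
```

Run:
```python
import numpy as np
a=np.radians(301.6-1.95*np.arange(0,52)); p=155.5*np.c_[np.cos(a),np.sin(a)]
d=np.diff(p,axis=0).round(1)
for i in range(0,51,10): print(i,d[i:i+10].tolist())
```

```text
0 [[-4.6, -2.7], [-4.6, -2.5], [-4.7, -2.4], [-4.8, -2.2], [-4.9, -2.1], [-4.9, -1.9], [-5.0, -1.7], [-5.1, -1.5], [-5.1, -1.4], [-5.2, -1.2]]
10 [[-5.2, -1.0], [-5.2, -0.8], [-5.3, -0.7], [-5.3, -0.5], [-5.3, -0.3], [-5.3, -0.1], [-5.3, 0.1], [-5.3, 0.2], [-5.3, 0.4], [-5.3, 0.6]]
20 [[-5.2, 0.8], [-5.2, 0.9], [-5.2, 1.1], [-5.1, 1.3], [-5.1, 1.5], [-5.0, 1.6], [-5.0, 1.8], [-4.9, 2.0], [-4.8, 2.2], [-4.8, 2.3]]
30 [[-4.7, 2.5], [-4.6, 2.6], [-4.5, 2.8], [-4.4, 2.9], [-4.3, 3.1], [-4.2, 3.2], [-4.1, 3.4], [-4.0, 3.5], [-3.8, 3.6], [-3.7, 3.8]]
40 [[-3.6, 3.9], [-3.4, 4.0], [-3.3, 4.1], [-3.2, 4.2], [-3.0, 4.3], [-2.9, 4.4], [-2.7, 4.5], [-2.6, 4.6], [-2.4, 4.7], [-2.2, 4.8]]
50 [[-2.1, 4.9]]
```

>>> arm_command(plan=[[[0,0,0],[-4.6,-2.7,0],0],[[0,0,0],[-4.6,-2.5,0],0],[[0,0,0],[-4.7,-2.4,0],0],[[0,0,0],[-4.8,-2.2,0],0],[[0,0,0],[-4.9,-2.1,0],0]])

```text
t: 8.05
tool_pos: [0.6543, -0.1907, 0.0591]
tool_rot: [0.565, -0.561, 0.426, -0.429]
ft_force: [3.0, 3.0, 8.3]
finger_gap: 0.001
```

```bash
python3 f.py
python3 - <<'E'
from h import *
s,c=shot('scene','s3.png')
cv2.imwrite('pics/s3z.png',cv2.resize(c['pixels'][120:270,160:320],None,fx=4,fy=4,interpolation=cv2.INTER_CUBIC))
E
```

```text
8.15 [ 0.6535 -0.191   0.0589] F [2.  2.4 8.7] rad 0.1554 ang 292.4
```

View pics/s3z.png

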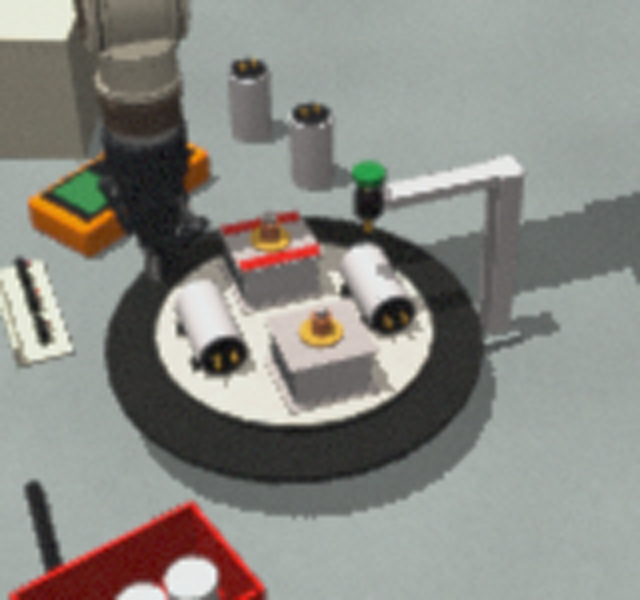

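The carousel turns with the finger at about 8.7 N, so I'll carry on.

>>> arm_command(plan=[[[0,0,0],[-4.9,-1.9,0],0],[[0,0,0],[-5.0,-1.7,0],0],[[0,0,0],[-5.1,-1.5,-0.2],0],[[0,0,0],[-5.1,-1.4,-0.2],0],[[0,0,0],[-5.2,-1.2,-0.2],0],[[0,0,0],[-5.2,-1.0,-0.2],0],[[0,0,0],[-5.2,-0.8,0],0]])

```text
t: 8.9
tool_pos: [0.6189, -0.2004, 0.0583]
tool_rot: [0.565, -0.561, 0.426, -0.43]
ft_force: [3.3, 1.6, 9.7]
finger_gap: 0.003
```

```bash
python3 f.py
```

```text
9.0 [ 0.618  -0.2006  0.0582] F [2.3 2.  9.4] rad 0.1551 ang 278.8
```

>>> arm_command(plan=[[[0,0,0],[-5.3,-0.7,0],0],[[0,0,0],[-5.3,-0.5,0],0],[[0,0,0],[-5.3,-0.3,0],0],[[0,0,0],[-5.3,-0.1,0],0],[[0,0,0],[-5.3,0.1,0],0],[[0,0,0],[-5.3,0.2,0],0],[[0,0,0],[-5.3,0.4,0],0],[[0,0,0],[-5.3,0.6,0],0]])

```text
t: 9.8
tool_pos: [0.5767, -0.2015, 0.0582]
tool_rot: [0.564, -0.561, 0.426, -0.43]
ft_force: [4.2, 1.4, 8.0]
finger_gap: -0.0
```

```bash
python3 f.py
```

```text
9.9 [ 0.5758 -0.2014  0.058 ] F [3.2 1.1 8.4] rad 0.1552 ang 263.2
```

>>> arm_command(plan=[[[0,0,0],[-5.2,0.8,-0.2],0],[[0,0,0],[-5.2,0.9,-0.2],0],[[0,0,0],[-5.2,1.1,-0.2],0],[[0,0,0],[-5.1,1.3,-0.2],0],[[0,0,0],[-5.1,1.5,-0.2],0],[[0,0,0],[-5.0,1.6,-0.2],0],[[0,0,0],[-5.0,1.8,-0.2],0],[[0,0,0],[-4.9,2.0,-0.2],0]])

```text
t: 10.7
tool_pos: [0.5362, -0.1915, 0.0567]
tool_rot: [0.564, -0.562, 0.426, -0.431]
ft_force: [2.4, -1.1, 9.1]
finger_gap: -0.0
```

```bash
python3 f.py
```

```text
10.8 [ 0.5353 -0.1912  0.0566] F [ 2.5 -0.6  9.1] rad 0.1554 ang 247.7
```

>>> arm_command(plan=[[[0,0,0],[-4.8,2.2,-0.2],0],[[0,0,0],[-4.8,2.3,-0.2],0],[[0,0,0],[-4.7,2.5,-0.2],0],[[0,0,0],[-4.6,2.6,-0.2],0],[[0,0,0],[-4.5,2.8,-0.2],0],[[0,0,0],[-4.4,2.9,-0.2],0],[[0,0,0],[-4.3,3.1,-0.2],0],[[0,0,0],[-4.2,3.2,-0.2],0]])

```text
t: 11.6
tool_pos: [0.4998, -0.1705, 0.0552]
tool_rot: [0.563, -0.562, 0.426, -0.431]
ft_force: [2.8, -3.4, 10.2]
finger_gap: -0.002
```

```bash
python3 f.py
python3 - <<'E'
from h import *
s,c=shot('top','t4.png')
cv2.imwrite('pics/t4z.png',cv2.resize(c['pixels'][115:260,210:360],None,fx=4,fy=4,interpolation=cv2.INTER_CUBIC))
E
```

```text
11.7 [ 0.4991 -0.17    0.055 ] F [ 2.6 -2.4 10.4] rad 0.1552 ang 232.2
```

View pics/t4z.png

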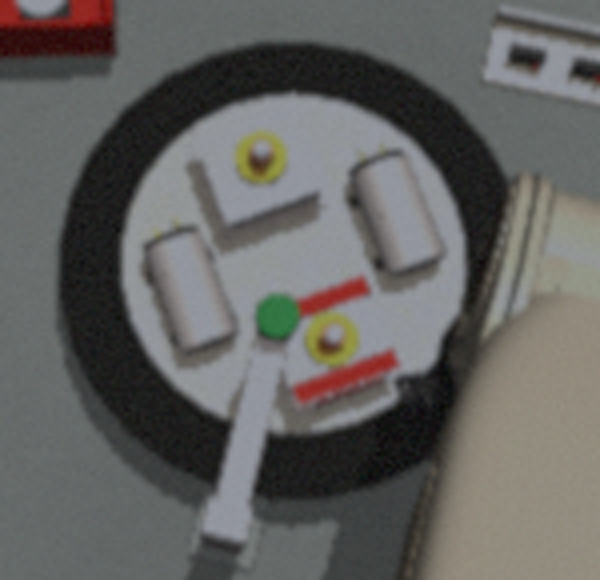

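```bash
cat > st.py <<'E'
from h import *
import sys
def meas(c,tag):
    b,g,rd=[c['pixels'][...,i].astype(int) for i in range(3)]
    m=((rd>90)&(g>80)&(b<.55*rd)&(g>.7*rd)); m[:115]=0;m[260:]=0;m[:,:210]=0;m[:,360:]=0
    n,l,st,ce=cv2.connectedComponentsWithStats(m.astype(np.uint8))
    big=[i for i in np.argsort(-st[1:,4])+1 if st[i,4]>8][:3]
    h=np.array([.5942,-.0473])
    for i in big:
        ys,xs=np.nonzero(l==i); (u,v),_=cv2.minEnclosingCircle(np.c_[xs,ys].astype(np.float32))
        p=onz(c,u,v,.123); d=p[:2]-h
        print(tag,st[i,4],(round(u,1),round(v,1)),p[:2].round(4),'rad',np.linalg.norm(d).round(4),'ang',round(np.degrees(np.arctan2(d[1],d[0]))%360,1))
if __name__=='__main__':
    import pickle
    meas(pickle.load(open('c0.pkl','rb'))[1],'0'); meas(r.camera('top'),'now')
E
python3 st.py
```

```text
0 66 (308.0, 178.0) [ 0.5872 -0.1152] rad 0.0682 ang 264.1
0 65 (258.9, 174.7) [0.6009 0.0234] rad 0.071 ang 84.6
now 69 (291.9, 198.9) [ 0.5288 -0.0672] rad 0.0684 ang 196.9
now 59 (274.7, 154.2) [ 0.6595 -0.0236] rad 0.0695 ang 20.0
```

>>> arm_command(plan=[[[0,0,0],[-4.1,3.4,0],0],[[0,0,0],[-4.0,3.5,-0.1],0],[[0,0,0],[-3.8,3.6,-0.1],0],[[0,0,0],[-3.7,3.8,-0.1],0],[[0,0,0],[-3.6,3.9,-0.1],0],[[0,0,0],[-3.4,4.0,-0.1],0],[[0,0,0],[-3.3,4.1,-0.1],0]])

```text
t: 12.5
tool_pos: [0.4736, -0.1443, 0.0543]
tool_rot: [0.563, -0.562, 0.426, -0.431]
ft_force: [1.8, -2.6, 11.0]
finger_gap: -0.002
```

```bash
python3 f.py
```

```text
12.6 [ 0.473  -0.1436  0.0542] F [ 1.4 -2.5 10.9] rad 0.1549 ang 218.5
```

>>> arm_command(plan=[[[0,0,0],[-3.2,4.2,0],0],[[0,0,0],[-3.0,4.3,0],0],[[0,0,0],[-2.9,4.4,0],0],[[0,0,0],[-2.7,4.5,0],0],[[0,0,0],[-2.6,4.6,0],0],[[0,0,0],[-2.4,4.7,0],0]])

```text
t: 13.2
tool_pos: [0.4564, -0.1175, 0.0541]
tool_rot: [0.563, -0.562, 0.426, -0.431]
ft_force: [1.2, -3.0, 10.4]
finger_gap: -0.003
```

```bash
python3 f.py; python3 st.py
python3 - <<'E'
from h import *
s,c=shot('top','t5.png')
cv2.imwrite('pics/t5z.png',cv2.resize(c['pixels'][115:260,210:360],None,fx=4,fy=4,interpolation=cv2.INTER_CUBIC))
s,c=shot('scene','s5.png')
cv2.imwrite('pics/s5z.png',cv2.resize(c['pixels'][130:240,180:310],None,fx=6,fy=5.4,interpolation=cv2.INTER_CUBIC))
E
```

```text
13.3 [ 0.456  -0.1168  0.054 ] F [ 0.6 -3.1 10.4] rad 0.1547 ang 206.7
0 66 (308.0, 178.0) [ 0.5872 -0.1152] rad 0.0682 ang 264.1
0 65 (258.9, 174.7) [0.6009 0.0234] rad 0.071 ang 84.6
now 58 (285.0, 152.7) [ 0.6631 -0.053 ] rad 0.0691 ang 355.2
now 32 (283.5, 201.5) [ 0.5219 -0.0435] rad 0.0724 ang 177.0
```

View pics/t5z.png

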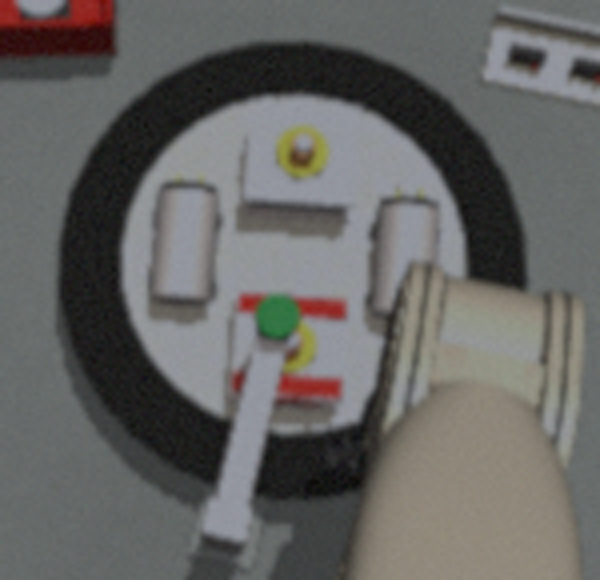

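View pics/s5z.png

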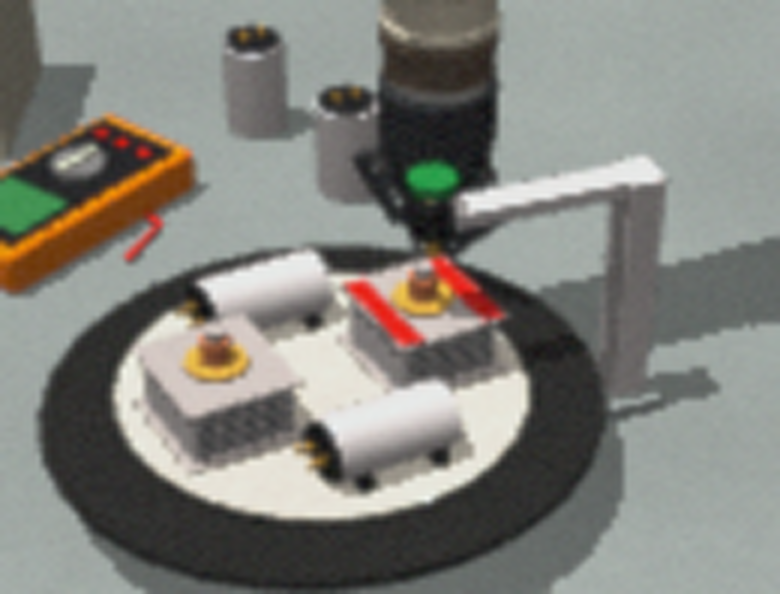

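>>> arm_command(plan=[[[0,0,0],[-2.2,4.8,0],0],[[0,0,0],[-2.1,4.9,0],0],[[0,0,0],[-1.9,4.9,0],0],[[0,0,0],[-1.8,5.0,0],0],[[0,0,0],[0,0,0],0],[[0,0,0],[0,0,0],0]])

```text
t: 14.05
tool_pos: [0.4479, -0.0972, 0.0538]
tool_rot: [0.563, -0.562, 0.427, -0.43]
ft_force: [0.9, -1.9, 10.7]
finger_gap: 0.001
```

```bash
python3 f.py; python3 st.py
python3 - <<'E'
from h import *
s,c=shot('scene','s6.png')
cv2.imwrite('pics/s6z.png',cv2.resize(c['pixels'][150:210,200:290],None,fx=8,fy=8,interpolation=cv2.INTER_CUBIC))
s,c=shot('top','t6.png')
cv2.imwrite('pics/t6z.png',cv2.resize(c['pixels'][130:220,230:330],None,fx=6,fy=6,interpolation=cv2.INTER_CUBIC))
shot('wrist','w6.png')
E
```

```text
14.15 [ 0.4479 -0.0973  0.0537] F [ 0.3 -2.2 10.6] rad 0.1546 ang 198.9
0 66 (308.0, 178.0) [ 0.5872 -0.1152] rad 0.0682 ang 264.1
0 65 (258.9, 174.7) [0.6009 0.0234] rad 0.071 ang 84.6
now 59 (288.5, 153.0) [ 0.6619 -0.063 ] rad 0.0695 ang 346.9
now 18 (282.5, 201.5) [ 0.522  -0.0407] rad 0.0725 ang 174.8
```

View pics/s6z.png

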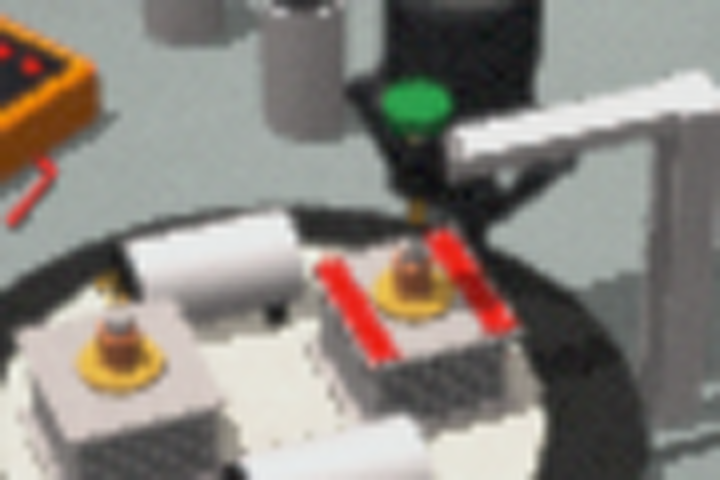

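View pics/w6.png

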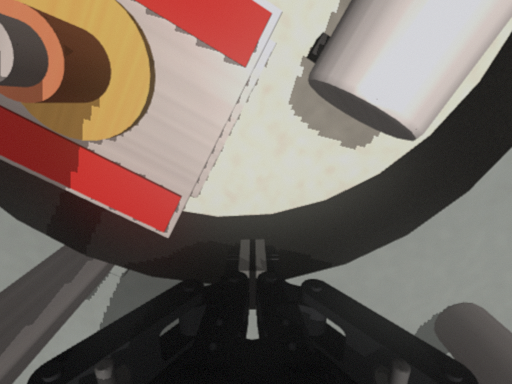

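View pics/t6z.png

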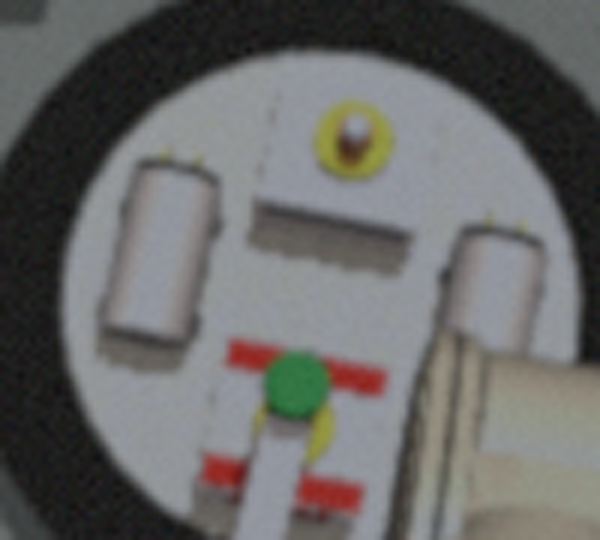

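Run:
```python
from h import *
import pickle
c,c2=pickle.load(open('c0.pkl','rb'))
f=lambda x,y,z:onz(c,200+x/8-.5,150+y/8-.5,z).round(4)
print('knob',f(417,100,.2285),'tip',f(417,221,.164),'stub',f(413,246,.149),'stub base/collar',f(413,288,.123))
print('plain stub',f(120,318,.149),'collar',f(120,362,.123))
g=lambda x,y,z:onz(c2,230+x/6-.5,130+y/6-.5,z).round(4)
print('top: knob',g(297,383,.2285),'plain stub',g(356,127,.149),'collar',g(354,140,.123))
# stripes ends at z .12
L1=[g(230,353,.121),g(384,382,.121)];L2=[g(204,470,.121),g(360,500,.121)]
for L in(L1,L2):
  d=L[1]-L[0]; print('stripe ang',np.degrees(np.arctan2(d[1],d[0]))%180, (L[0]+L[1])/2)
```

```text
knob [ 0.5245 -0.0255  0.2285] tip [ 0.5253 -0.0237  0.164 ] stub [ 0.5261 -0.0255  0.149 ] stub base/collar [ 0.5248 -0.0271  0.123 ]
plain stub [ 0.6597 -0.0586  0.149 ] collar [ 0.6605 -0.0603  0.123 ]
top: knob [ 0.5263 -0.0273  0.2285] plain stub [ 0.6614 -0.0624  0.149 ] collar [ 0.6624 -0.063   0.123 ]
stripe ang 77.49657810199773 [ 0.55315 -0.03675  0.121  ]
stripe ang 77.42918659491905 [ 0.49775 -0.0231   0.121  ]
```

>>> arm_command(plan=[[[0,0,0],[-0.7,1.9,0],0],[[0,0,0],[-0.7,1.9,0],0],[[0,0,0],[0,0,0],0],[[0,0,0],[0,0,0],0],[[0,0,0],[0,0,0],0]])

```text
t: 14.85
tool_pos: [0.4467, -0.0938, 0.0538]
tool_rot: [0.563, -0.562, 0.426, -0.43]
ft_force: [0.4, -3.2, 9.9]
finger_gap: 0.001
```

```bash
python3 f.py
```

```text
14.95 [ 0.4468 -0.0938  0.0538] F [ 0.2 -3.2 10.2] rad 0.1546 ang 197.5
```

>>> arm_command(plan=[[[0,0,0],[0,0,2],0],[[0,0,0],[0,0,3],0],[[0,0,0],[0,0,4],0],[[0,0,0],[0,0,10],0],[[0,0,0],[-5,-8,20],0],[[0,0,0],[-10,-20,30],0],[[0,0,0],[-10,-20,40],0],[[0,0,0],[-10,-20,40],0],[[0,0,0],[-10,-20,20],0],[[0,0,0],[0,0,0],0]])

```text
t: 15.95
tool_pos: [0.3998, -0.1824, 0.2242]
tool_rot: [0.562, -0.562, 0.427, -0.431]
ft_force: [-0.1, 0.3, 0.1]
finger_gap: 0.002
```

```bash
python3 st.py
python3 - <<'E'
from h import *
s,c=shot('scene','s7.png');print(s['t'],s['tool_pos'],s['ft_force'])
cv2.imwrite('pics/s7z.png',cv2.resize(c['pixels'][150:210,200:290],None,fx=8,fy=8,interpolation=cv2.INTER_CUBIC))
s,c=shot('top','t7.png')
cv2.imwrite('pics/t7z.png',cv2.resize(c['pixels'][130:220,230:330],None,fx=6,fy=6,interpolation=cv2.INTER_CUBIC))
shot('wrist','w7.png')
E
```

```text
0 66 (308.0, 178.0) [ 0.5872 -0.1152] rad 0.0682 ang 264.1
0 65 (258.9, 174.7) [0.6009 0.0234] rad 0.071 ang 84.6
now 57 (288.8, 153.3) [ 0.661  -0.0637] rad 0.0688 ang 346.2
now 12 (282.5, 201.0) [ 0.5234 -0.0408] rad 0.0711 ang 174.7
16.0 [ 0.39930757 -0.18110474  0.22219081] [-0.38840177 -0.53060381 -0.10971617]
```

View pics/s7z.png

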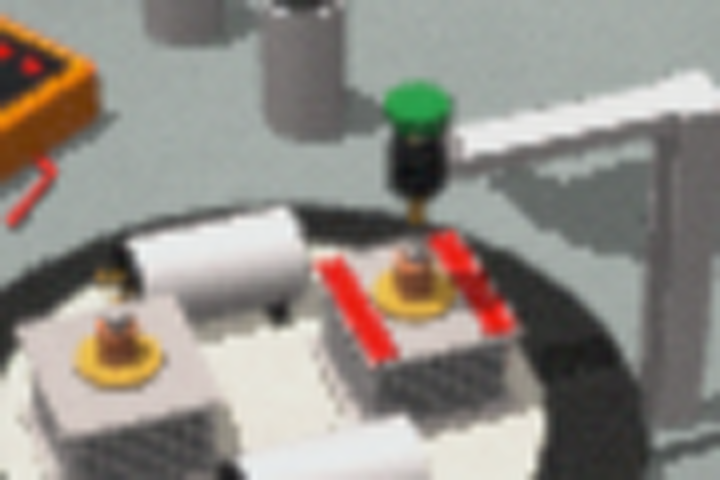

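View pics/w7.png

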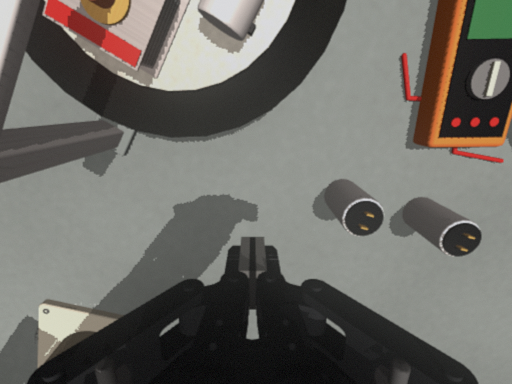

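View pics/t7z.png

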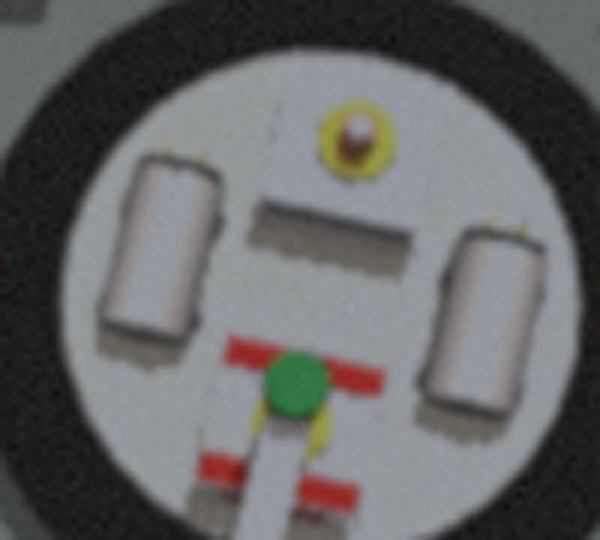

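>>> arm_command(plan=[[[6,-5,0],[0,0,0],0],[[6,-5,0],[0,0,0],0],[[6,-5,0],[0,0,0],0],[[6,-5,0],[0,0,0],0],[[0,0,0],[0,0,0],0],[[0,0,0],[0,0,0],0],[[0,0,0],[0,0,0],0]])

```text
t: 16.85
tool_pos: [0.3999, -0.1797, 0.221]
tool_rot: [0.732, -0.352, 0.404, -0.42]
ft_force: [0.1, 1.2, -0.3]
finger_gap: -0.001
```

Run:
```python
from h import *
s,c=shot('wrist','w8.png');print(s['t'],s['tool_pos'],s['tool_rot']);print(c['hand_eye'],c['camera_matrix'])
import pickle;pickle.dump((s,c),open('w8.pkl','wb'))
```

```text
16.85 [ 0.39986866 -0.17966288  0.22097981] [ 0.7322544  -0.35247867  0.40400896 -0.41992743]
[[ 9.99999210e-01  1.25502314e-03  6.26688965e-05 -3.71409894e-04]
 [ 3.44235872e-04 -3.21568507e-01  9.46886253e-01 -1.42607929e-01]
 [ 1.20851650e-03 -9.46885484e-01 -3.21568685e-01  8.37274035e-02]
 [ 0.00000000e+00  0.00000000e+00  0.00000000e+00  1.00000000e+00]] [[266.47269743   0.         252.12448265]
 [  0.         266.47269743 196.19022841]
 [  0.           0.           1.        ]]
```

View pics/w8.png

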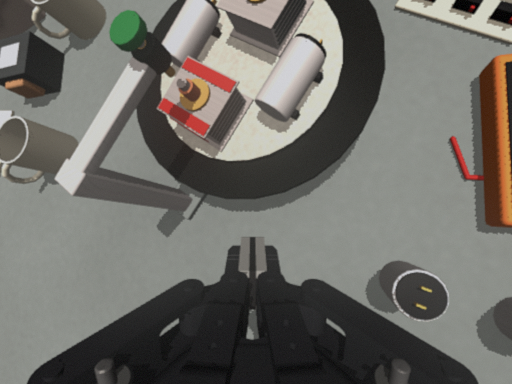

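Run:
```python
from h import *
import pickle
s,c=pickle.load(open('w8.pkl','rb'))
cv2.imwrite('pics/w8z.png',cv2.resize(c['pixels'][5:125,100:250],None,fx=5,fy=5,interpolation=cv2.INTER_CUBIC))
```

```text
(no output)
```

View pics/w8z.png

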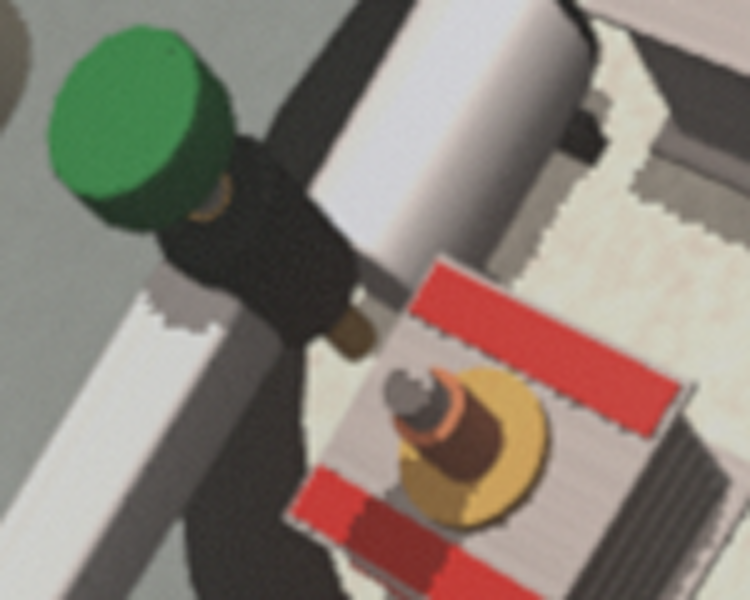

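Run:
```python
from h import *
import pickle
from scipy.spatial.transform import Rotation as R
s,c=pickle.load(open('w8.pkl','rb'))
w=s['tool_rot'];M=np.eye(4);M[:3,:3]=R.from_quat([w[1],w[2],w[3],w[0]]).as_matrix();M[:3,3]=s['tool_pos']
c['camera_from_world']=np.linalg.inv(M@c['hand_eye'])
f=lambda x,y,z:onz(c,100+x/5-.5,5+y/5-.5,z)
k=f(124,112,.2285);t=f(361,344,.164);
print('knob',k,'tip',t)
for z in(.147,.149,.151): print('stub',f(409,393,z),'minus tip',1000*(f(409,393,z)-t)[:2], 'knob',1000*(f(409,393,z)-k)[:2])
q=np.array([f(430,290,.121),f(667,412,.121)]);d=q[1]-q[0];print(np.degrees(np.arctan2(d[1],d[0]))%180)
b=np.array([f(140,295,.202),f(0,520,.202)]);d=b[1]-b[0];print('beam left edge',np.degrees(np.arctan2(d[1],d[0]))%360)
```

```text
knob [ 0.52530798 -0.02621906  0.2285    ] tip [ 0.52547925 -0.02542268  0.164     ]
stub [ 0.52467229 -0.02621986  0.147     ] minus tip [-0.80696077 -0.79717653] knob [-0.63569507 -0.00079756]
stub [ 0.52382903 -0.0279047   0.149     ] minus tip [-1.65021189 -2.48202182] knob [-1.47894619 -1.68564285]
stub [ 0.52298578 -0.02958955  0.151     ] minus tip [-2.49346301 -4.16686711] knob [-2.32219731 -3.37048814]
75.46315180528494
beam left edge 163.60538853083636
```

>>> arm_command(plan=[[[-6,5,0],[0,0,20],0],[[-6,5,0],[0,0,20],0],[[-6,5,0],[0,0,20],0],[[-6,5,0],[0,0,10],0],[[0,0,0],[24,30,0],0],[[0,0,0],[24,30,0],0],[[0,0,0],[24,30,0],0],[[0,0,0],[24,30,0],0],[[0,0,0],[24,30,0],0],[[0,0,0],[0,0,0],0]])

```text
t: 17.9
tool_pos: [0.522, -0.0256, 0.291]
tool_rot: [0.565, -0.564, 0.426, -0.426]
ft_force: [-0.8, -0.5, 0.0]
finger_gap: -0.001
```

>>> arm_command(plan=[[[0,0,0],[0,0,0],0],[[0,0,0],[0,0,0],0]])

```text
t: 18.1
tool_pos: [0.519, -0.0303, 0.2915]
tool_rot: [-0.563, 0.563, -0.428, 0.428]
ft_force: [-1.0, -0.9, 0.2]
finger_gap: 0.001
```

Settled at (0.519, -0.030), so I need about +6 and +4 mm, then a descent.

>>> arm_command(plan=[[[0,0,0],[6,4,0],0],[[0,0,0],[0,0,-10],0],[[0,0,0],[0,0,-15],0],[[0,0,0],[0,0,-15],0],[[0,0,0],[0,0,-10],0],[[0,0,0],[0,0,0],0],[[0,0,0],[0,0,0],0],[[0,0,0],[0,0,0],0]])

```text
t: 18.9
tool_pos: [0.5259, -0.0268, 0.242]
tool_rot: [0.563, -0.562, 0.428, -0.429]
ft_force: [-0.5, 1.0, -0.4]
finger_gap: -0.003
```

Run:
```python
from h import *
s,c=shot('scene','s9.png');print(s['t'],s['tool_pos'],s['ft_force'])
cv2.imwrite('pics/s9z.png',cv2.resize(c['pixels'][120:220,190:300],None,fx=6,fy=6,interpolation=cv2.INTER_CUBIC))
shot('wrist','w9.png')
```

```text
18.9 [ 0.52592774 -0.02678264  0.24200749] [-0.48785165  1.02578296 -0.36252858]
```

View pics/s9z.png

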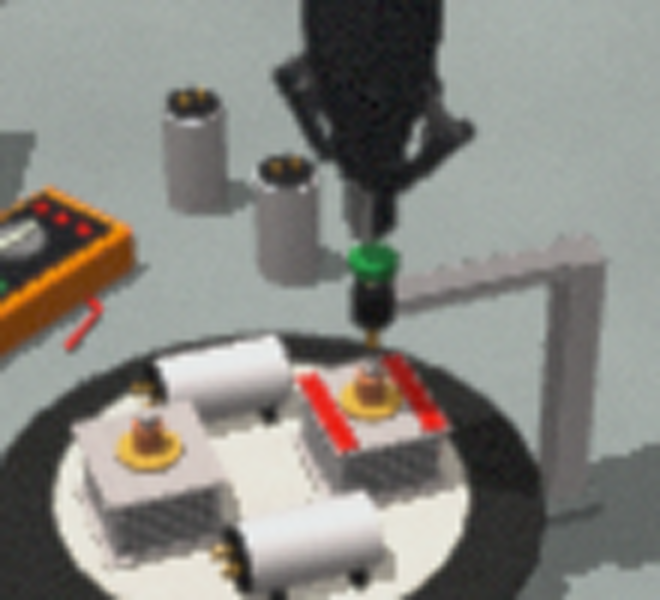

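View pics/w9.png

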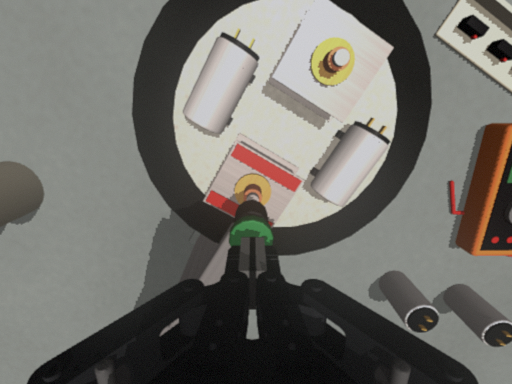

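The fingertip is centred over the green knob, with the stub in line below it, so I'll descend.

>>> arm_command(plan=[[[0,0,0],[0,0,-3],0],[[0,0,0],[0,0,-3],0],[[0,0,0],[0,0,-3],0],[[0,0,0],[0,0,-3],0],[[0,0,0],[0,0,-2],0],[[0,0,0],[0,0,-2],0],[[0,0,0],[0,0,-2],0],[[0,0,0],[0,0,-2],0],[[0,0,0],[0,0,0],0]])

```text
t: 19.9
tool_pos: [0.5254, -0.0266, 0.2213]
tool_rot: [0.563, -0.563, 0.428, -0.428]
ft_force: [-1.4, 0.1, 4.1]
finger_gap: -0.001
```

>>> arm_command(plan=[[[0,0,0],[0,0,-2],0],[[0,0,0],[0,0,-2],0],[[0,0,0],[0,0,-2],0],[[0,0,0],[0,0,-2],0],[[0,0,0],[0,0,0],0],[[0,0,0],[0,0,0],0],[[0,0,0],[0,0,0],0]])

```text
t: 20.6
tool_pos: [0.5255, -0.0266, 0.2154]
tool_rot: [0.563, -0.562, 0.428, -0.429]
ft_force: [-4.9, -0.4, 15.2]
finger_gap: 0.0
```

Run:
```python
from h import *
s,c=shot('scene','s10.png');print(s['t'],s['tool_pos'],s['ft_force'])
cv2.imwrite('pics/s10z.png',cv2.resize(c['pixels'][120:220,190:300],None,fx=6,fy=6,interpolation=cv2.INTER_CUBIC))
```

```text
20.6 [ 0.52548779 -0.02660075  0.21544529] [-4.88532148 -0.35607536 15.22184567]
```

View pics/s10z.png

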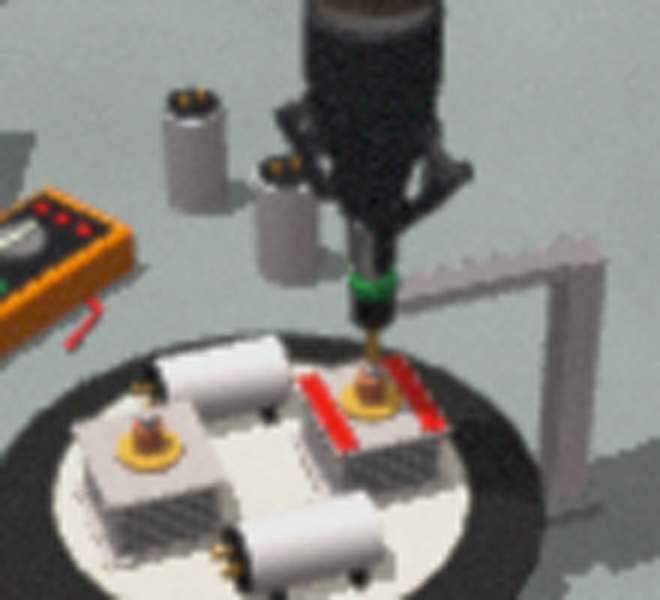

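The plunger is at its stop: 13 mm down, and the force has risen to 15 N. I'll hold briefly, then lift.

>>> arm_command(plan=[[[0,0,0],[0,0,0],0],[[0,0,0],[0,0,0],0],[[0,0,0],[0,0,4],0],[[0,0,0],[0,0,6],0],[[0,0,0],[0,0,10],0],[[0,0,0],[0,0,20],0],[[0,0,0],[0,0,40],0],[[0,0,0],[0,0,40],0],[[0,0,0],[-10,-20,0],0],[[0,0,0],[-10,-20,0],0]])

```text
t: 21.65
tool_pos: [0.5065, -0.0669, 0.3346]
tool_rot: [0.564, -0.563, 0.427, -0.429]
ft_force: [0.7, -0.6, -1.1]
finger_gap: 0.001
```

>>> arm_command(plan=[[[0,0,0],[-25,-30,0],0],[[0,0,0],[-25,-30,0],0],[[0,0,0],[-25,-30,0],0],[[0,0,0],[-25,-30,0],0],[[0,0,0],[0,0,0],0],[[0,0,0],[0,0,0],0],[[0,0,0],[0,0,0],0]])

```text
t: 22.35
tool_pos: [0.4061, -0.1862, 0.333]
tool_rot: [0.563, -0.563, 0.428, -0.428]
ft_force: [1.1, 0.4, -0.5]
finger_gap: 0.001
```

```bash
python3 st.py;python3 - <<'E'
from h import *
s,c=shot('scene','s11.png');print(s['t'],s['tool_pos'],s['ft_force'],np.abs(s['qd']).max())
cv2.imwrite('pics/s11z.png',cv2.resize(c['pixels'][120:220,190:300],None,fx=6,fy=6,interpolation=cv2.INTER_CUBIC))
s,c=shot('top','t11.png')
E
```

```text
0 66 (308.0, 178.0) [ 0.5872 -0.1152] rad 0.0682 ang 264.1
0 65 (258.9, 174.7) [0.6009 0.0234] rad 0.071 ang 84.6
now 58 (289.0, 153.1) [ 0.6615 -0.0643] rad 0.0694 ang 345.8
now 12 (282.5, 201.0) [ 0.5234 -0.0408] rad 0.0711 ang 174.7
22.4 [ 0.40621261 -0.18600635  0.33299677] [-0.00168719  0.32588401  0.28746219] 0.009975438285995213
```

View pics/s11z.png

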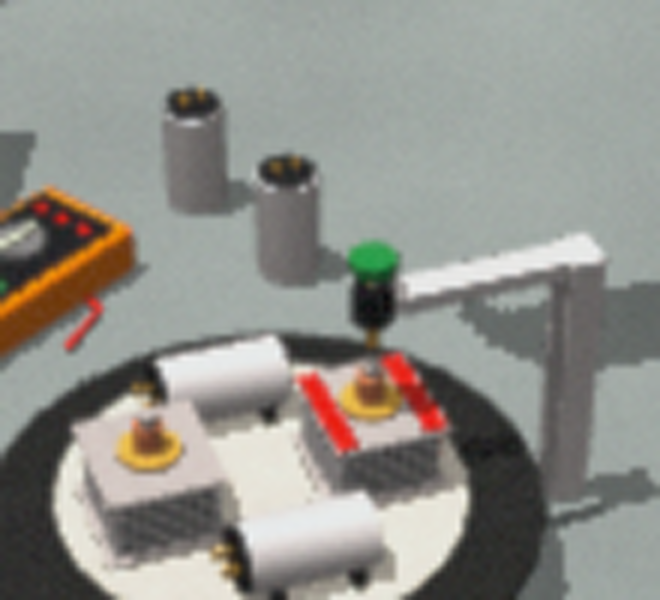

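View pics/t11.png

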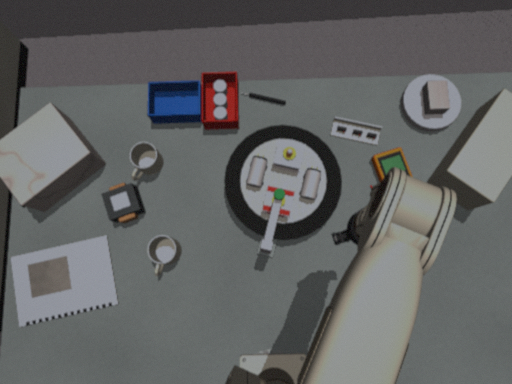

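The plunger has sprung back up, the stub is under the probe, the carousel is still, the arm is clear and everything else is where it was. I'm handing the job in.

```bash
python3 -c "
from plant import r
print(r.close_job())"
```

```text
the job is handed in; nothing more can be done
None
```

I turned the carousel about 97° clockwise with one fingertip stroke on its rim. Then I lifted off, pressed the green plunger to its stop, let it spring back, and handed the job in at about 22.5 s of the 72 s. No verdict was reported.

- **Pressing on the rim:** readings were about 8 to 11 N upward (up to about 11.5 N in all), against the 18 N limit. The force was read at the end of each short move, so peaks in between were not seen.
- **Stub under the probe:** a wrist view just before pressing put the stub about 1 to 3 mm from the probe's axis, nominally 3.0 mm (limit 6 mm). The estimates disagreed slightly: the angle still to turn came out at about 0.5 to 2°, and I left it uncorrected. It could be up to 5 mm off if the stub stood 2 mm higher than stated.
- **Plunger:** it went down about 13 mm, where the force rose to 15 N at the stop. I held it there for about 0.5 s.
- **After lifting:** the plunger is back up, the carousel looks unmoved (the plain magnetron's collar within about 0.4° of its reading before the press), the arm is clear, and the other items I could see look unmoved. The arm hides the cans and part of the meter in the last top view, but the scene view shows the cans standing.

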